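# Tip one brass slug out of its tube

## Robot

A 6-joint arm with a two-finger parallel gripper is mounted at the origin on the work surface. World frame = base frame: x ahead of the robot, y to its left, z up, the work surface at z = 0. Lengths are in m, angles in degrees, forces in N, time in s.
With the tool pointing down it reaches from about 0.35 to 0.925 m from the base axis. Payload 6.4 kg.
Tool frame: the origin (TCP) lies midway between the tips of the shut fingers; the grasp point (between the pads) lies 19 mm behind it; z points along the fingers, y is the direction in which the jaws open and shut (so a half turn about z gives the same grasp; the last joint's range is limited). The gripper opens to 94 mm and grips with 3 to 60 N. Pads are 16 mm wide; open, the fingers measure 119 mm over their backs; the gripper's body (75 mm by 177 mm) begins 78 mm behind the grasp point.
Start: joints at [-76.152, 14.043, 89.255, -0, 76.702, -9.975], TCP at [0.263, -0.595, 0.205] pointing down, gripper open.
Joint ranges: [-179.41, 179.41], [-58.25, 129.5], [7.25, 145.43], [-54.29, 234.29], [11.92, 165.04], [-157.13, 157.13]. Speed limits (degrees/s): [147.25, 147.25, 180, 180, 180, 180].

## Interface

Orientations are given as [roll, pitch, yaw] about the fixed x, y, z axes, in that order (R = Rz(yaw) Ry(pitch) Rx(roll)).
In Python, from station import * gives the robot as it stands.
- The arm moves only by the tool step_arm, never from a script. Its argument "motion" is a list of rows, each a list of 3 entries, a list of its own where there are three numbers: the shift along the world's x, y, z normalised to -1 to 1, where 1 is 150 mm, then the turn, a rotation vector about the world's x, y, z normalised to -1 to 1, where 1 is 2 pi rad, then the finger opening in mm, from 0 to 94. In form: [[[tx, ty, tz], [rx, ry, rz], jaw], ...]. A call has exactly 8 rows; each row is the pose to reach, as a shift and turn from the pose commanded when the call began, turning the shorter way round; what a row does not reach only later rows make up. A row lasts 1/8 s, in which the tool goes at most 62.5 mm and 10.7 degrees, less where a joint would pass 70% of its speed; a pose out of reach is approached as far as the arm can. A call with a number of a shift or a turn outside -1 to 1 is refused whole. A call with a gripper value outside its range is refused whole. The fingers move at their own pace and stop on an object; the grip force is fixed at half the most. Time passes only in rows, so rows that repeat a pose let the fingers close, or fill a call up. It gives the time, the measured TCP pose, the force and the opening at its end, in the units of the state.
- get_obs(): the state, without advancing time (a new reading comes with each control period).
- capture(name): name is "scene" or "side" or "wrist"; returns the picture (400x640x3 uint8, red, green, blue); there is no depth.
- calibration(name): a dict with "fx", "fy", "cx", "cy" (pixels), "eye" and "orientation" of the camera in the world; the wrist camera has in their place "hand_eye" (4x4, takes a point from camera to tool coordinates, whose origin is the TCP and whose axes are the flange's). Camera axes: x right, y up, looking along -z (the intrinsics and any distortion apply to the point x, -y, -z); pixel columns grow to the right and rows downward; lengths in m; the calibration is good to about 2 mm. A picture is of the moment at which its call begins: read the wrist's pose just before it. calibration takes no time and is no camera call.
- hand_in(): hands the job in, once; it reports no verdict.
Trained networks look in the newest picture that a camera, given by its name, has taken for a name from the list of things; names that differ only in an ending like _2 or _b are one class to them, and where a whole thing is asked for, a point or a joint stands for the part that bears it (a point fixed in the world has none). Each returns a list of dicts, best first, with "conf" (0 to 1); they miss things now and then, are a little off and sometimes report something else, mostly with a low value. They report only what shows in the picture. A call takes as long as a camera call. They do not tell look-alikes from the thing itself.
- cut_out(target, camera): "mask" (400x640 bool, what is visible of it) and "point" ([column, row] in pixels, amid what is visible of it).
- pinpoint(target, camera): "point" ([column, row] in pixels: a listed point, or the origin of a listed thing).
The state is a dict: "t": time; "joints": joint angles; "joint_vel": joint speeds; "effort": joint torques, N m; "ee_pos": TCP position; "tcp_rot": TCP orientation; "contact_force": force on the tool from outside, world axes, zero at the start; "torque": the same for the moment, N m; "opening": finger opening in m.
Only numpy, scipy, OpenCV 4.12 (cv2) and the standard library are available. Lean on these libraries where they do the work, as an engineer would, in place of code of your own. Each camera call takes 0.05 s, during which the arm holds its last target.

## Task

Lift the clear tube of brass slugs off its wooden cradle, tip it slowly over the steel tray until just the first slug slides over the lip into the tray, and stop there so that the other two never leave the tube; do not touch the slugs with the gripper. Then lay the tube back level in the cradle, the right way up as it was, and let go, leaving the other things on the bench undisturbed.

Things in the scene. Friction and masses are not known exactly. Their poses are not given: they have to be found in the camera images.
- tube_center (a point): Centre of a clear plastic tube of rectangular section lying level in its cradle: 120 mm long (its x), 25 mm wide (its y), 27 mm tall (its z, up); walls 2.5 mm; a 12 mm slot runs along the roof. The -x end is the mouth; a black plug fills the last 20 mm at the +x end. Three loose brass slugs lie end to end inside against the plug; about 0.2 kg with them.
- tube_lip (a point): Middle of the floor's edge at the tube's mouth, on the inner floor: 60 mm along -x and 11 mm below tube_center, axes as the tube's. Over the last 25 mm before it the roof is cut away and the side walls are only 12 mm high, an open lip. No stop at the edge: a slug falls when half its length is past it.
- slug1_center (a point): Centre of the slug nearest the mouth: a round brass bar end 16 mm in diameter, 26 mm long (its x), 44 g; its near end starts 20 mm inside the lip edge. The slugs slide together once the tube is tipped mouth down past a friction angle that varies (about 17 to 27 degrees) and stop again soon after the tilt is eased by some degrees.
- slug2_center (a point): Centre of the middle slug, alike.
- slug3_center (a point): Centre of the slug next to the plug, alike.
- cradle_seat (a point): Fixed pale wooden cradle, board 130 (x) x 75 x 10 mm with two saddles 12 mm thick at x = +-44 mm. This point is midway between them at seat height, 30 mm above the table: the seated tube's centre is 13.5 mm above it. Cheeks 12 mm high stand 33 mm apart on each saddle. Between the saddles there is room for fingers. The tube starts along its axes, mouth to its -x (robot side).
- tray_in (a point): Centre of the inner floor (3 mm above the table) of a loose open stainless tray, outside 110 mm (x) by 150 mm (y) by 26 mm high, walls 3 mm, 0.4 kg.
- hammer: Bystander: a hammer with a wooden handle; origin under it.
- pliers: Bystander: small pliers with black grips, lying flat; origin at the centre of its underside.
- punch: Bystander: a square steel punch, 105 x 10 x 10 mm, lying flat; origin at the centre of its underside.
- ring_blank: Bystander: a plain steel ring, 24 mm across and 8 mm high, lying flat; origin at the centre of its underside.
- jar: Bystander: a closed glass jar, 64 mm across, 85 mm tall; origin at the centre of its underside.
- sanding_block: Bystander: a cork block 90 x 50 x 28 mm; origin at the centre of its underside.
- doming_punch: Bystander: a steel doming punch standing upright, 22 mm across, 70 mm tall; origin at the centre of its underside.
There are look-alikes about, which are no part of the job. What is shaped like the part that bears tray_in but turquoise is not meant.

How it is judged:
By the outcome, as a careful person would: the job done as asked, in the order asked, and still so for the second after the job is handed in, with the robot touching nothing.
It also fails if it takes over 72 s, if anything falls off the work surface, if the arm or the gripper's body presses on something with over 40 N, if the wrist force passes 120 N, or if a joint passes its speed limit or range.

## Working session

There is one attempt and no reset: what is moved stays moved. The work goes in short steps, Python scripts to look and compute and a tool call to move; the robot and the scene stay as the last step left them, time stands still between calls to the robot, and variables do not carry over. Pictures are saved under pics/ and viewed, and the job is handed in when it is done.

Besides the shell and the picture viewer there is one more tool, called after "Emit:" as name(argument=value, ...) on one line, values as JSON. step_arm: Moves the arm, as the interface text tells. Scaled input: -1 to 1 covers 150 mm each way for a shift and 2 pi rad each way for a turn. Its arguments: {"type":"object","properties":{"motion":{"type":"array"}},"required":["motion"]}

```bash
ls; mkdir -p pics
python3 - <<'E'
from station import *
import cv2
print(get_obs())
for n in ("scene","side","wrist"):
    im=capture(n); cv2.imwrite(f"pics/{n}0.png",im[:,:,::-1]); print(n,calibration(n))
E
```

```text
pics
{'t': 0.0, 'joints': array([-7.61530613e+01,  1.40840153e+01,  8.93233360e+01,  1.04542164e-03,
        7.67021843e+01, -9.97501656e+00]), 'joint_vel': array([ 0.04449392, -0.03395375,  0.02888498, -0.05140176,  0.04172011,
       -0.10304532]), 'effort': array([-3.96080013e-04, -4.15836883e+01, -3.14602840e+01,  6.84739742e-02,
        3.32634011e-02, -1.38143914e-04]), 'ee_pos': array([ 0.26239981, -0.59403223,  0.20436131]), 'tcp_rot': array([-1.79892296e+02, -1.99751577e-02,  2.38216951e+01]), 'contact_force': array([ 0.07450664, -0.05177785,  0.15014918]), 'torque': array([-0.01352391, -0.01815059,  0.02212371]), 'opening': 0.09390515528472985}
scene {'fx': 464.03327360686285, 'fy': 464.03327360686285, 'cx': 323.1027158525358, 'cy': 195.3584090071208, 'eye': array([0.92721161, 0.50286031, 1.10763604]), 'orientation': array([ 31.69915866,  -0.78938402, 143.67850701])}
side {'fx': 509.4224858693767, 'fy': 509.4224858693767, 'cx': 311.8162045844624, 'cy': 195.83331283581086, 'eye': array([0.07101601, 0.77413307, 0.99398988]), 'orientation': array([  43.46107358,    0.89095958, -151.43626181])}
wrist {'fx': 306.1435907467848, 'fy': 306.1435907467848, 'cx': 318.134500337304, 'cy': 201.62169988160633, 'hand_eye': array([[ 7.73733200e-04,  9.70798623e-01,  2.39894635e-01,
         6.85985559e-02],
       [ 9.99999077e-01, -4.83202070e-04, -1.26989327e-03,
        -2.99008171e-04],
       [-1.11689305e-03,  2.39895396e-01, -9.70798100e-01,
        -1.79599631e-01],
       [ 0.00000000e+00,  0.00000000e+00,  0.00000000e+00,
         1.00000000e+00]])}
```

View pics/scene0.png

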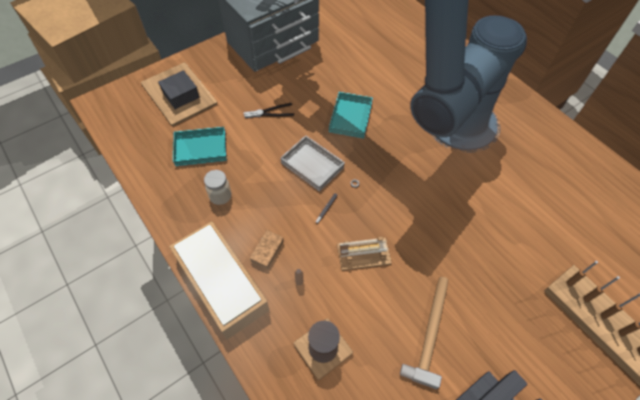

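View pics/side0.png

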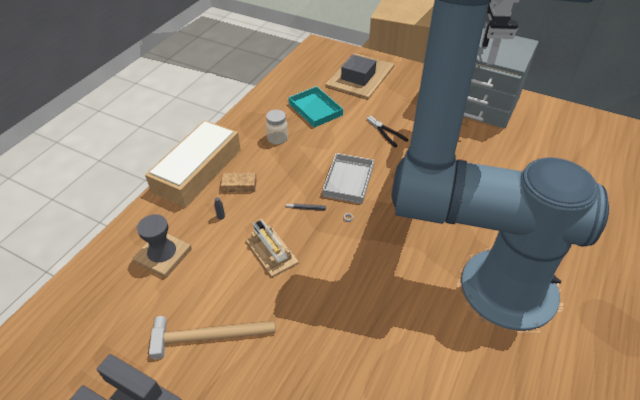

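View pics/wrist0.png

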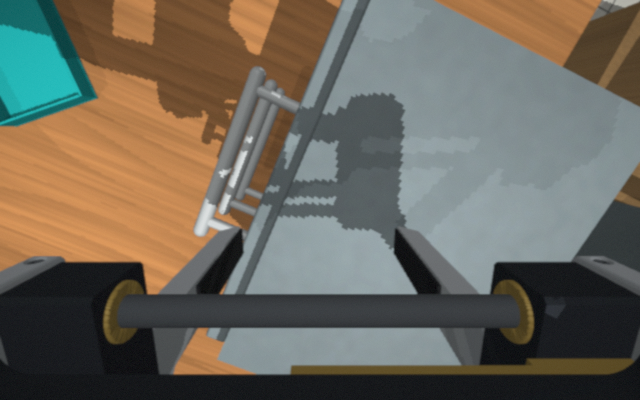

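Candidates for the tray in the scene picture are grey steel at (313,163), turquoise at (200,147) and turquoise at (351,115). The grey one fits the description. The tube on its cradle is at (363,252). Next I triangulate from the scene and side cameras.

```bash
cat > h.py <<'E'
import numpy as np, cv2
from scipy.spatial.transform import Rotation as R
from station import *
def cam(n,obs=None):
    c=calibration(n)
    K=np.array([[c['fx'],0,c['cx']],[0,c['fy'],c['cy']],[0,0,1]])
    if n=='wrist':
        o=obs or get_obs()
        T=np.eye(4);T[:3,:3]=R.from_euler('xyz',o['tcp_rot'],degrees=True).as_matrix();T[:3,3]=o['ee_pos']
        M=T@c['hand_eye'];return K,M[:3,:3],M[:3,3],c
    return K,R.from_euler('xyz',c['orientation'],degrees=True).as_matrix(),np.array(c['eye']),c
def ray(cm,p):
    K,Rm,e,_=cm
    d=np.array([(p[0]-K[0,2])/K[0,0],-(p[1]-K[1,2])/K[1,1],-1]);d=Rm@d
    return e,d/np.linalg.norm(d)
def proj(cm,X):
    K,Rm,e,_=cm
    q=(np.atleast_2d(X)-e)@Rm
    return np.c_[K[0,0]*q[:,0]/-q[:,2]+K[0,2],K[1,1]*-q[:,1]/-q[:,2]+K[1,2]]
def onz(cm,p,z):
    e,d=ray(cm,p);return e+d*(z-e[2])/d[2]
def tri(rs):
    A=np.zeros((3,3));b=np.zeros(3)
    for e,d in rs:
        P=np.eye(3)-np.outer(d,d);A+=P;b+=P@e
    X=np.linalg.solve(A,b)
    return X,[np.linalg.norm((np.eye(3)-np.outer(d,d))@(X-e)) for e,d in rs]
E
python3 - <<'E'
from h import *
C={n:cam(n) for n in('scene','side')}
print({k:v[3].keys() for k,v in C.items()})
names="tube_center tube_lip slug1_center slug3_center cradle_seat tray_in hammer pliers punch ring_blank jar sanding_block doming_punch".split()
for n in names:
    r={c:pinpoint(n,c) for c in C}
    for c in C: print(n,c,[(np.round(d['point'],1).tolist(),round(d['conf'],2)) for d in r[c][:3]])
    if all(r.values()):
        X,e=tri([ray(C[c],r[c][0]['point']) for c in C]);print('   ',X.round(4),np.round(e,4))
print(get_obs()['t'])
E
```

```text
{'scene': dict_keys(['fx', 'fy', 'cx', 'cy', 'eye', 'orientation']), 'side': dict_keys(['fx', 'fy', 'cx', 'cy', 'eye', 'orientation'])}
tube_center scene [([364.7, 250.1], 0.63)]
tube_center side [([268.2, 240.2], 0.67)]
    [0.5364 0.1712 0.0458] [0.0033 0.0033]
tube_lip scene [([385.7, 243.8], 0.93)]
tube_lip side [([284.6, 260.0], 0.95)]
    [0.4781 0.1888 0.0309] [0.0011 0.0011]
slug1_center scene [([313.7, 166.6], 0.48), ([375.2, 243.8], 0.35)]
slug1_center side [([273.5, 246.5], 0.41)]
    [0.5309 0.0422 0.0612] [0.123 0.123]
slug3_center scene [([350.0, 246.1], 0.46)]
slug3_center side [([347.5, 220.0], 0.75), ([263.7, 230.8], 0.61)]
    [ 0.4664  0.0281 -0.0669] [0.0865 0.0865]
cradle_seat scene [([361.5, 249.1], 0.97)]
cradle_seat side [([272.2, 247.4], 0.63)]
    [0.5316 0.1588 0.0127] [0.0017 0.0017]
tray_in scene [([348.4, 115.0], 0.91), ([199.1, 147.2], 0.68), ([314.8, 165.5], 0.64)]
tray_in side [([315.1, 105.9], 0.9), ([347.5, 181.0], 0.58)]
    [0.4855 0.0118 0.3572] [0.006 0.006]
hammer scene [([429.7, 328.2], 0.64)]
hammer side [([216.1, 334.1], 0.6), ([279.3, 259.7
[... 205 characters left out ...]
, 0.45)]
punch side [([307.6, 207.0], 0.62)]
    [ 5.251e-01 -7.700e-03  4.000e-04] [0.0024 0.0024]
ring_blank scene [([353.3, 184.1], 0.55)]
ring_blank side [([348.6, 219.3], 0.4)]
    [ 0.4141 -0.0228 -0.0075] [0. 0.]
jar scene [([218.5, 196.5], 0.92), ([364.5, 249.6], 0.35)]
jar side [([275.9, 138.5], 0.74), ([262.8, 230.9], 0.19)]
    [ 0.748  -0.2099 -0.0048] [0.0004 0.0004]
sanding_block scene [([269.9, 251.6], 0.83)]
sanding_block side [([241.5, 185.5], 0.82), ([263.1, 229.6], 0.37)]
    [0.7232 0.016  0.0029] [0.0035 0.0035]
doming_punch scene [([297.2, 282.2], 0.71), ([432.0, 330.2], 0.34)]
doming_punch side [([220.6, 214.7], 0.48)]
    [ 0.7135  0.1269 -0.    ] [0.0024 0.0024]
1.45
```

Run:
```python
from h import *
C={n:cam(n) for n in('scene','side')}
X,e=tri([ray(C['scene'],(314.8,165.5)),ray(C['side'],(347.5,181))]);print(X.round(4),e)
print(onz(C['scene'],(314.8,165.5),.003),onz(C['side'],(347.5,181),.003))
a=cv2.imread('pics/scene0.png');b=cv2.imread('pics/side0.png')
A=cv2.resize(a[135:285,270:410],None,fx=3,fy=3,interpolation=cv2.INTER_CUBIC)
B=cv2.resize(b[145:285,235:385],None,fx=2.5,fy=2.5,interpolation=cv2.INTER_CUBIC)
o=np.zeros((450,800,3),np.uint8);o[:450,:420]=A;o[:350,420:795]=B;cv2.imwrite('pics/crop1.png',o)
```

```text
[ 0.4715 -0.1324  0.0083] [np.float64(0.0009849992237304813), np.float64(0.0009849992237304028)]
[ 0.46988204 -0.13437139  0.003     ] [ 0.47357413 -0.13851827  0.003     ]
```

View pics/crop1.png

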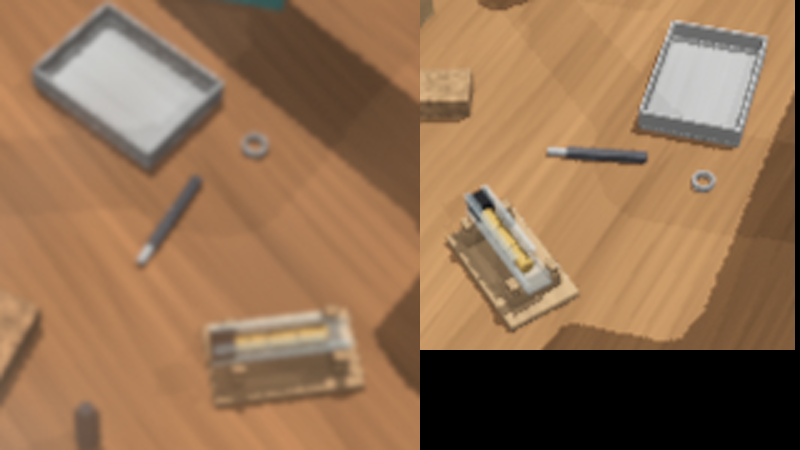

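The grey tray at scene (313,163) is confirmed. It is steel with a bright floor, and the turquoise look-alikes are elsewhere. The tube's black plug is at its far end and the mouth faces the robot. I'm moving above the cradle now.

Emit:
step_arm(motion=[[[0.0,0.12,0.12],[0,0,0],94],[[0.0,0.24,0.24],[0,0,0],94],[[0.02,0.36,0.36],[0,0,0],94],[[0.06,0.48,0.48],[0,0,0],94],[[0.1,0.62,0.6],[0,0,0],94],[[0.15,0.75,0.72],[0,0,0],94],[[0.2,0.88,0.85],[0,0,0],94],[[0.25,1.0,0.95],[0,0,0],94]])

```text
t: 2.45
ee_pos: [0.3004, -0.444, 0.349]
tcp_rot: [179.9, 0.0, 23.8]
contact_force: [-0.2, -0.3, 0.3]
opening: 0.0944
```

Emit:
step_arm(motion=[[[0.04,0.12,0],[0,0,0.017],94],[[0.08,0.25,0],[0,0,0.034],94],[[0.12,0.38,0],[0,0,0.051],94],[[0.16,0.5,0],[0,0,0.068],94],[[0.2,0.62,0],[0,0,0.085],94],[[0.24,0.75,0],[0,0,0.102],94],[[0.28,0.88,0],[0,0,0.119],94],[[0.32,1.0,0],[0,0,0.136],94]])

```text
t: 3.45
ee_pos: [0.3482, -0.2937, 0.348]
tcp_rot: [-180.0, -0.0, 73.0]
contact_force: [0.4, 0.1, 0.5]
opening: 0.0938
```

Emit:
step_arm(motion=[[[0.05,0.12,0],[0,0,0.017],94],[[0.1,0.25,0],[0,0,0.034],94],[[0.15,0.38,0],[0,0,0.051],94],[[0.2,0.5,0],[0,0,0.068],94],[[0.25,0.62,0],[0,0,0.085],94],[[0.3,0.75,0],[0,0,0.102],94],[[0.35,0.88,0],[0,0,0.119],94],[[0.4,1.0,0],[0,0,0.136],94]])

```text
t: 4.45
ee_pos: [0.4082, -0.1437, 0.348]
tcp_rot: [180.0, -0.0, 122.0]
contact_force: [-0.2, 0.1, 0.4]
opening: 0.094
```

Emit:
step_arm(motion=[[[0.05,0.12,0],[0,0,0.015],94],[[0.1,0.25,0],[0,0,0.03],94],[[0.15,0.38,0],[0,0,0.045],94],[[0.2,0.5,0],[0,0,0.06],94],[[0.25,0.62,0],[0,0,0.075],94],[[0.3,0.75,0],[0,0,0.09],94],[[0.35,0.88,0],[0,0,0.105],94],[[0.4,1.0,0],[0,0,0.114],94]])

```text
t: 5.45
ee_pos: [0.4681, 0.0063, 0.348]
tcp_rot: [-180.0, -0.0, 162.9]
contact_force: [-0.2, -0.6, -0.6]
opening: 0.094
```

Emit:
step_arm(motion=[[[0.05,0.12,-0.08],[0,0,0],94],[[0.1,0.25,-0.16],[0,0,0],94],[[0.15,0.38,-0.25],[0,0,0],94],[[0.2,0.5,-0.35],[0,0,0],94],[[0.25,0.62,-0.45],[0,0,0],94],[[0.3,0.75,-0.55],[0,0,0],94],[[0.35,0.88,-0.65],[0,0,0],94],[[0.4,1.0,-0.7],[0,0,0],94]])

```text
t: 6.45
ee_pos: [0.5279, 0.1564, 0.2417]
tcp_rot: [-180.0, -0.1, 162.8]
contact_force: [0.6, 0.2, 0.4]
opening: 0.0937
```

Run:
```python
from h import *
o=get_obs();im=capture('wrist');cv2.imwrite('pics/w1.png',im[:,:,::-1])
W=cam('wrist',o)
for n in "tube_center tube_lip slug1_center slug2_center slug3_center cradle_seat".split():
    r=pinpoint(n,'wrist')
    z={'tube_center':.0435,'tube_lip':.0325,'cradle_seat':.03}.get(n,.0405)
    for d in r[:2]: print(n,np.round(d['point'],1),round(d['conf'],2),onz(W,d['point'],z).round(4))
print(o['ee_pos'],o['tcp_rot'])
```

```text
tube_center [326.9 187.4] 0.79 [0.5356 0.1649 0.0435]
tube_lip [337.5 140.1] 0.81 [0.4842 0.1945 0.0325]
slug1_center [331.7 167.9] 0.59 [0.5142 0.1776 0.0405]
slug2_center [327.9 184.3] 0.65 [0.5327 0.1671 0.0405]
slug3_center [324.6 206.1] 0.58 [0.5587 0.1549 0.0405]
cradle_seat [330.2 181.6] 0.62 [0.5322 0.1707 0.03  ]
[0.52791948 0.15640221 0.24174982] [-1.79965212e+02 -7.97265614e-02  1.62789157e+02]
```

View pics/w1.png

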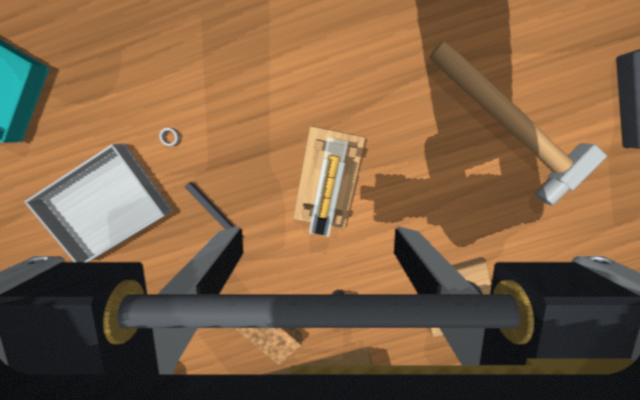

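The wrist view shows the cradle around (330,180), plug down at (320,228) and mouth up at (335,140). The slug line leans about 10° from the tool's x, so I turn, move nearer and measure again.

Emit:
step_arm(motion=[[[0.01,0.01,-0.06],[0,0,-0.004],94],[[0.02,0.02,-0.14],[0,0,-0.009],94],[[0.03,0.04,-0.22],[0,0,-0.014],94],[[0.04,0.06,-0.32],[0,0,-0.02],94],[[0.05,0.07,-0.42],[0,0,-0.026],94],[[0.05,0.07,-0.48],[0,0,-0.028],94],[[0.05,0.07,-0.5],[0,0,-0.028],94],[[0.05,0.07,-0.5],[0,0,-0.028],94]])

```text
t: 7.8
ee_pos: [0.5356, 0.1659, 0.168]
tcp_rot: [180.0, 0.0, 152.7]
contact_force: [0.1, 0.1, -0.2]
opening: 0.0945
```

Run:
```python
from h import *
o=get_obs();im=capture('wrist');cv2.imwrite('pics/w2.png',im[:,:,::-1])
cv2.imwrite('pics/w2c.png',cv2.resize(im[60:260,220:440,::-1],None,fx=3,fy=3,interpolation=cv2.INTER_CUBIC))
W=cam('wrist',o)
for n in "tube_center tube_lip slug1_center slug2_center slug3_center cradle_seat".split():
    r=pinpoint(n,'wrist')
    z={'tube_center':.0435,'tube_lip':.0325,'cradle_seat':.03}.get(n,.0405)
    for d in r[:2]: print(n,np.round(d['point'],1),round(d['conf'],2),onz(W,d['point'],z).round(4))
print(o['ee_pos'],o['tcp_rot'])
```

```text
tube_center [319.6 195. ] 0.58 [0.5347 0.1674 0.0435]
tube_lip [318.9 135.1] 0.63 [0.4817 0.1939 0.0325]
slug1_center [317.2 168.9] 0.81 [0.5103 0.1773 0.0405]
slug1_center [126.3 165.5] 0.31 [0.4195 0.0083 0.0405]
slug2_center [316.6 194.6] 0.6 [0.5336 0.1646 0.0405]
slug3_center [320.3 220.7] 0.57 [0.5603 0.1551 0.0405]
cradle_seat [319.7 190.8] 0.68 [0.5334 0.1682 0.03  ]
[0.53562899 0.16585819 0.16801163] [1.79998631e+02 5.45414717e-03 1.52707398e+02]
```

View pics/w2c.png

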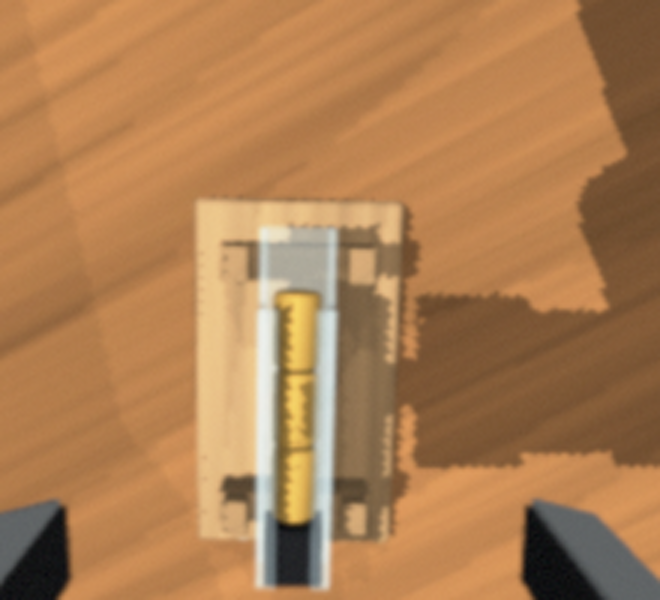

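The tube is centred at crop column about 296 (image 318.7), within about 1° of the tool axis. The three slugs show up and the plug is at the bottom. I'm descending to the gap between the saddles.

Emit:
step_arm(motion=[[[0,0,-0.13],[0,0,-0.001],80],[[0,0,-0.27],[0,0,-0.002],70],[[0,0.005,-0.42],[0,0,-0.0022],60],[[0,0.005,-0.57],[0,0,-0.0022],60],[[0,0.005,-0.72],[0,0,-0.0022],60],[[0,0.005,-0.85],[0,0,-0.0022],60],[[0,0.005,-0.93],[0,0,-0.0022],60],[[0,0.005,-0.945],[0,0,-0.0022],60]])

```text
t: 9.15
ee_pos: [0.535, 0.1666, 0.0252]
tcp_rot: [-179.9, -0.1, 151.9]
contact_force: [-0.7, 0.4, 0.7]
opening: 0.0602
```

Emit:
step_arm(motion=[[[0,0,0],[0,0,0],50],[[0,0,0],[0,0,0],42],[[0,0,0],[0,0,0],36],[[0,0,0],[0,0,0],30],[[0,0,0],[0,0,0],26],[[0,0,0],[0,0,0],22],[[0,0,0],[0,0,0],18],[[0,0,0],[0,0,0],15]])

```text
t: 10.15
ee_pos: [0.5355, 0.1665, 0.0263]
tcp_rot: [-180.0, -0.0, 151.9]
contact_force: [-1.8, -2.4, 3.2]
opening: 0.0251
```

Run:
```python
from h import *
o=get_obs();print(o['ee_pos'],o['tcp_rot'],o['opening'],o['contact_force'])
im=capture('wrist');cv2.imwrite('pics/w3.png',im[:,:,::-1])
```

```text
[0.53553334 0.16645045 0.02634061] [-1.79976140e+02 -5.48787386e-04  1.51914406e+02] 0.025053218908875352 [-1.78161816 -2.39889281  3.1903278 ]
```

View pics/w3.png

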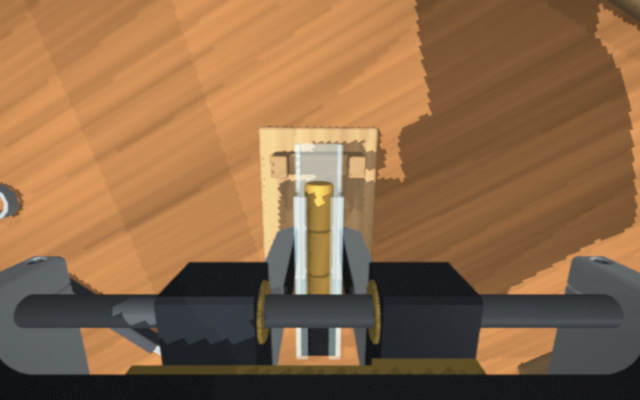

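Gripped: opening 25 mm, lip at row ~145, slug front at row ~182 in the wrist view. Lifting and carrying.

Emit:
step_arm(motion=[[[0,0,0.02],[0,0,0],10],[[0,0,0.06],[0,0,0],10],[[0,0,0.13],[0,0,0],10],[[0,0,0.22],[0,0,0],10],[[0,0,0.31],[0,0,0],10],[[0,0,0.38],[0,0,0],10],[[0,0,0.42],[0,0,0],10],[[0,0,0.43],[0,0,0],10]])

```text
t: 11.2
ee_pos: [0.5357, 0.1666, 0.0911]
tcp_rot: [180.0, 0.0, 151.9]
contact_force: [0.1, 0.1, -3.3]
opening: 0.0251
```

Run:
```python
from h import *
o=get_obs();print(o['ee_pos'],o['tcp_rot'],o['opening'],o['contact_force'])
im=capture('wrist');cv2.imwrite('pics/w4.png',im[100:400,160:480,::-1].repeat(2,0).repeat(2,1))
W=cam('wrist',o)
r=pinpoint('tube_lip','wrist')
if r:
  p=onz(W,r[0]['point'],o['ee_pos'][2]+.0062);print(r[0]['point'],r[0]['conf'],p,np.linalg.norm((p-o['ee_pos'])[:2]))
o2=onz(W,(318,145),o['ee_pos'][2]+.0062);print(o2,np.linalg.norm((o2-o['ee_pos'])[:2]))
# tray edges from scene
C=cam('scene')
m=cut_out('tray_in','scene')
for d in m: print(d['conf'],d['point'],d['mask'].sum())
for d in m:
    if abs(d['point'][0]-313)<15:
        ys,xs=np.nonzero(d['mask']);q=cv2.boxPoints(cv2.minAreaRect(np.c_[xs,ys].astype(np.float32)));print(q,[onz(C,a,.02).round(3) for a in q])
```

```text
[0.53572273 0.16664491 0.09114275] [1.79980784e+02 2.71343912e-02 1.51910264e+02] 0.025099087315121765 [ 0.06438905  0.13862621 -3.30481117]
[0.48312147 0.19416943 0.09734275] 0.0593674310039714
0.86 [198.4, 145.0] 1865
0.83 [350.1, 116.5] 1473
0.64 [314.4, 164.5] 1894
[[279.03873 160.88667]
 [302.2927  130.36586]
 [345.55814 163.33   ]
 [322.30417 193.85081]] [array([ 0.551, -0.198,  0.02 ]), array([ 0.432, -0.252,  0.02 ]), array([ 0.401, -0.079,  0.02 ]), array([ 0.516, -0.035,  0.02 ])]
```

View pics/w4.png

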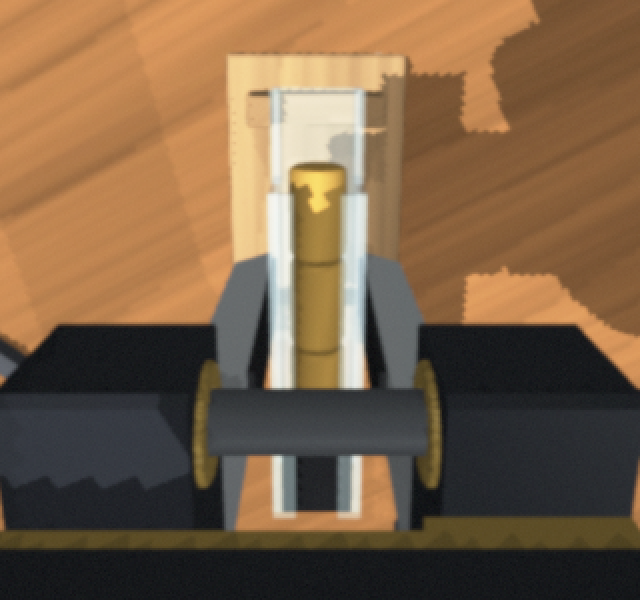

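The tube is held level. In the wrist view the lip edge is at row 145 and the slug front at row 182 (about 1.85 px/mm). Carrying it to the tray.

Emit:
step_arm(motion=[[[0,-0.04,0],[0,0,0],10],[[0,-0.13,0],[0,0,0],10],[[0,-0.25,0],[0,0,0],10],[[0,-0.38,0],[0,0,0],10],[[0,-0.52,0],[0,0,0],10],[[0,-0.66,0],[0,0,0],10],[[0,-0.8,0],[0,0,0],10],[[0,-0.94,0],[0,0,0],10]])

```text
t: 12.35
ee_pos: [0.5354, 0.0237, 0.0908]
tcp_rot: [-180.0, 0.0, 151.9]
contact_force: [-0.6, -0.4, -2.3]
opening: 0.0249
```

Emit:
step_arm(motion=[[[0,-0.14,0],[0,0,0],10],[[0,-0.28,0],[0,0,0],10],[[0,-0.42,0],[0,0,0],10],[[-0.01,-0.56,0],[0,0,0],10],[[-0.02,-0.7,0],[0,0,0],10],[[-0.02,-0.82,0],[0,0,0],10],[[-0.02,-0.9,0],[0,0,0],10],[[-0.02,-0.94,0],[0,0,0],10]])

```text
t: 13.35
ee_pos: [0.5325, -0.1162, 0.0907]
tcp_rot: [180.0, -0.0, 151.9]
contact_force: [-0.6, -0.7, -2.5]
opening: 0.0247
```

```bash
cat > look.py <<'E'
import sys
from h import *
n=sys.argv[1]
o=get_obs();im=capture('wrist')
cv2.imwrite(f'pics/{n}.png',im[60:360,120:520,::-1].repeat(2,0).repeat(2,1))
print(o['t'],o['ee_pos'].round(4),o['tcp_rot'].round(2),o['contact_force'].round(1))
d=R.from_euler('xyz',o['tcp_rot'],degrees=True).as_matrix()
print('tilt',np.degrees(np.arcsin(-d[2,0])).round(2),'lip',(o['ee_pos']+d@[.0594,0,-.0062]).round(4))
E
python3 look.py w5
```

```text
13.35 [ 0.5325 -0.1162  0.0907] [180.    -0.   151.87] [-0.6 -0.7 -2.5]
tilt -0.0 lip [ 0.4801 -0.0882  0.0969]
```

View pics/w5.png

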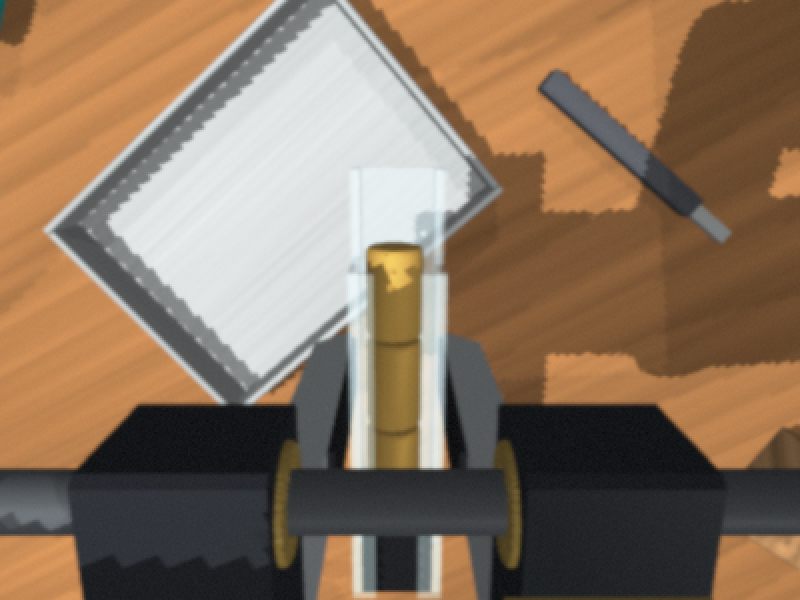

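Run:
```python
from h import *
W=cam('wrist')
P=[onz(W,(120+x/2,60+y/2),.026) for x,y in((45,230),(240,405),(500,190))]
for p in P: print(p.round(4))
print((P[0]+P[2])/2, np.linalg.norm(P[0]-P[1]),np.linalg.norm(P[2]-P[1]))
```

```text
[ 0.4381 -0.2269  0.026 ]
[ 0.5402 -0.1976  0.026 ]
[ 0.5099 -0.0583  0.026 ]
[ 0.47402645 -0.14256782  0.026     ] 0.10620193795082376 0.14256500799432273
```

Tray centre ≈ (0.474, -0.140). I move the lip just before it, lower, and pre-tilt to 12°.

Emit:
step_arm(motion=[[[0,-0.04,0],[0,0,0],10],[[0.01,-0.12,-0.02],[0,0,0],10],[[0.01,-0.22,-0.05],[-0.002,-0.004,0],10],[[0.02,-0.3,-0.1],[-0.005,-0.009,0],10],[[0.02,-0.35,-0.15],[-0.008,-0.015,0],10],[[0.02,-0.38,-0.19],[-0.011,-0.021,0],10],[[0.02,-0.38,-0.22],[-0.014,-0.026,0],10],[[0.02,-0.38,-0.23],[-0.0157,-0.0294,0],10]])

```text
t: 14.4
ee_pos: [0.5351, -0.1724, 0.0556]
tcp_rot: [-180.0, 12.0, 151.9]
contact_force: [-0.3, -0.4, -2.7]
opening: 0.0247
```

```bash
python3 look.py w6
```

```text
14.4 [ 0.5351 -0.1724  0.0556] [-179.99   11.98  151.92] [-0.3 -0.4 -2.7]
tilt 11.98 lip [ 0.4827 -0.1444  0.0494]
```

View pics/w6.png

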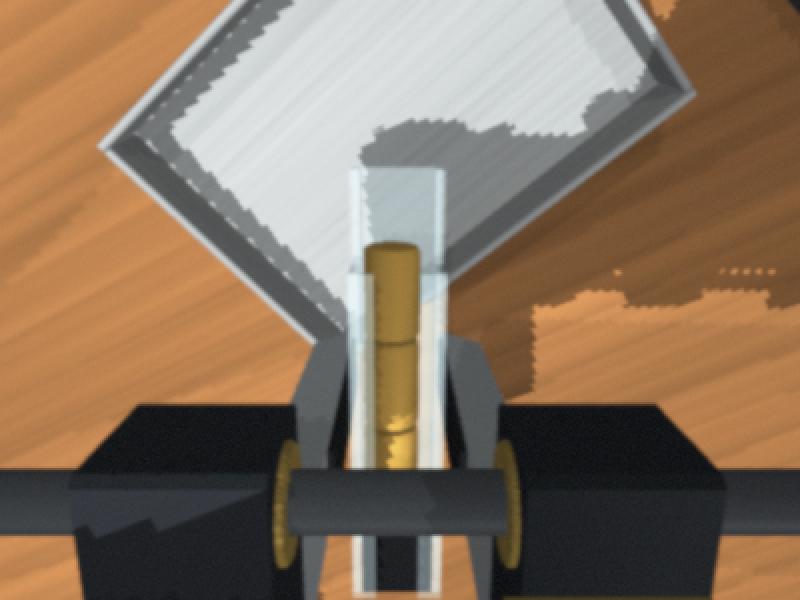

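The lip is over the tray interior at crop (397,170), and the slug front is at row 243 (about 20 mm inside). First tilt pulse peaks at 18°.

Emit:
step_arm(motion=[[[0,0,0.013],[-0.0026,-0.0049,0],10],[[0,0,0.026],[-0.0052,-0.0098,0],10],[[0,0,0.033],[-0.0065,-0.0123,0],10],[[0,0,0.039],[-0.0079,-0.0147,0],10],[[0,0,0.039],[-0.0079,-0.0147,0],10],[[0,0,0.026],[-0.0052,-0.0098,0],10],[[0,0,0.006],[-0.0013,-0.0025,0],10],[[0,0,0],[0,0,0],10]])

```text
t: 15.45
ee_pos: [0.5362, -0.1728, 0.0564]
tcp_rot: [-180.0, 12.0, 151.9]
contact_force: [1.1, -0.3, -2.1]
opening: 0.0247
```

```bash
python3 look.py w7
```

```text
15.45 [ 0.5362 -0.1728  0.0564] [-179.99   12.01  151.91] [ 1.1 -0.3 -2.1]
tilt 12.01 lip [ 0.4838 -0.1448  0.0501]
```

View pics/w7.png

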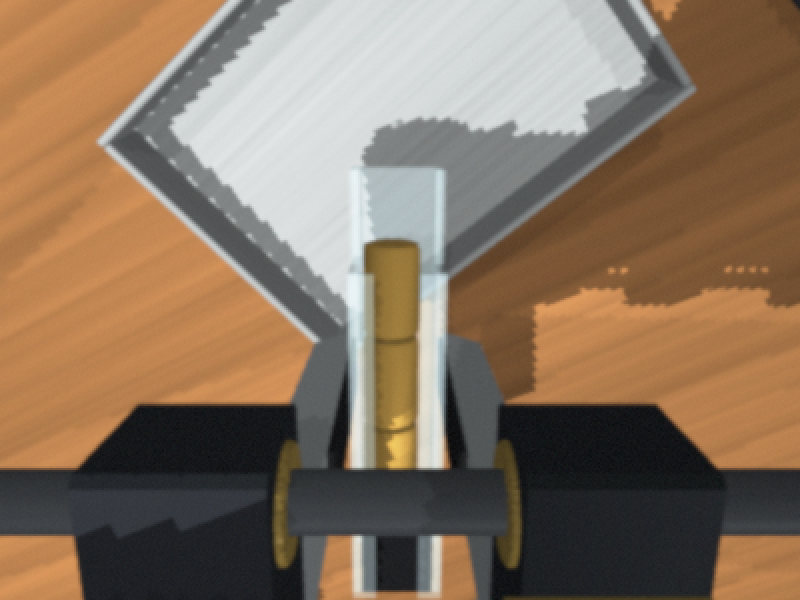

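The front moved perhaps 2–3 px (under 1 mm). Next peak is 19.5°.

Emit:
step_arm(motion=[[[0,0,0.026],[-0.0052,-0.0098,0],10],[[0,0,0.039],[-0.0079,-0.0147,0],10],[[0,0,0.045],[-0.0092,-0.0172,0],10],[[0,0,0.049],[-0.0098,-0.0184,0],10],[[0,0,0.049],[-0.0098,-0.0184,0],10],[[0,0,0.033],[-0.0065,-0.0123,0],10],[[0,0,0.006],[-0.0013,-0.0025,0],10],[[0,0,0],[0,0,0],10]])

```text
t: 16.5
ee_pos: [0.5364, -0.173, 0.0565]
tcp_rot: [-180.0, 12.0, 151.9]
contact_force: [-0.3, -0.3, -2.4]
opening: 0.0246
```

```bash
python3 look.py w8
```

```text
16.5 [ 0.5364 -0.173   0.0565] [-179.99   12.03  151.91] [-0.3 -0.3 -2.4]
tilt 12.03 lip [ 0.484  -0.145   0.0502]
```

View pics/w8.png

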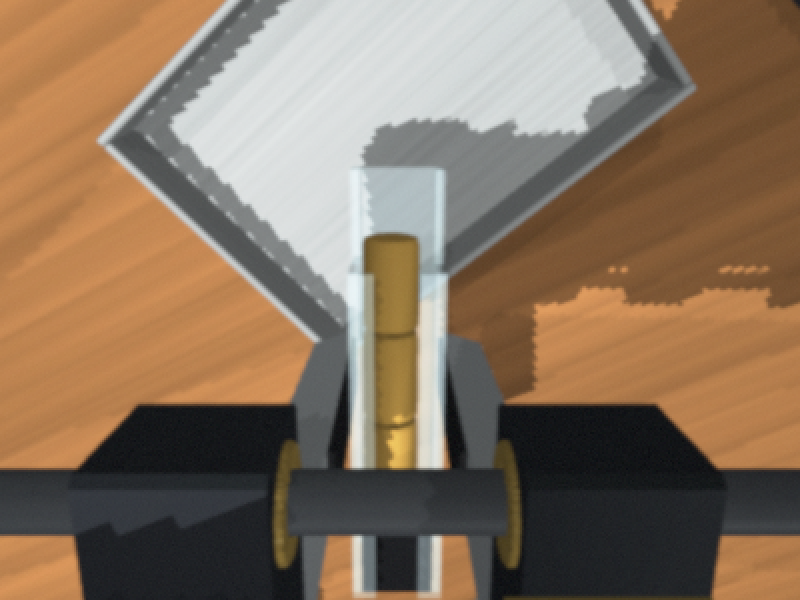

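It moved another 6 px (about 1.6 mm), so slip begins near 18–19°. A slightly larger and longer pulse follows, peaking at 20.5°.

Emit:
step_arm(motion=[[[0,0,0.026],[-0.0052,-0.0098,0],10],[[0,0,0.045],[-0.0092,-0.0172,0],10],[[0,0,0.055],[-0.0111,-0.0208,0],10],[[0,0,0.055],[-0.0111,-0.0208,0],10],[[0,0,0.055],[-0.0111,-0.0208,0],10],[[0,0,0.033],[-0.0065,-0.0123,0],10],[[0,0,0.006],[-0.0013,-0.0025,0],10],[[0,0,0],[0,0,0],10]])

```text
t: 17.55
ee_pos: [0.5365, -0.1731, 0.0565]
tcp_rot: [-180.0, 12.0, 151.9]
contact_force: [-0.3, -0.1, -2.0]
opening: 0.0245
```

```bash
python3 look.py w9
```

```text
17.55 [ 0.5365 -0.1731  0.0565] [-179.99   12.03  151.9 ] [-0.3 -0.1 -2. ]
tilt 12.03 lip [ 0.4841 -0.1451  0.0502]
```

View pics/w9.png

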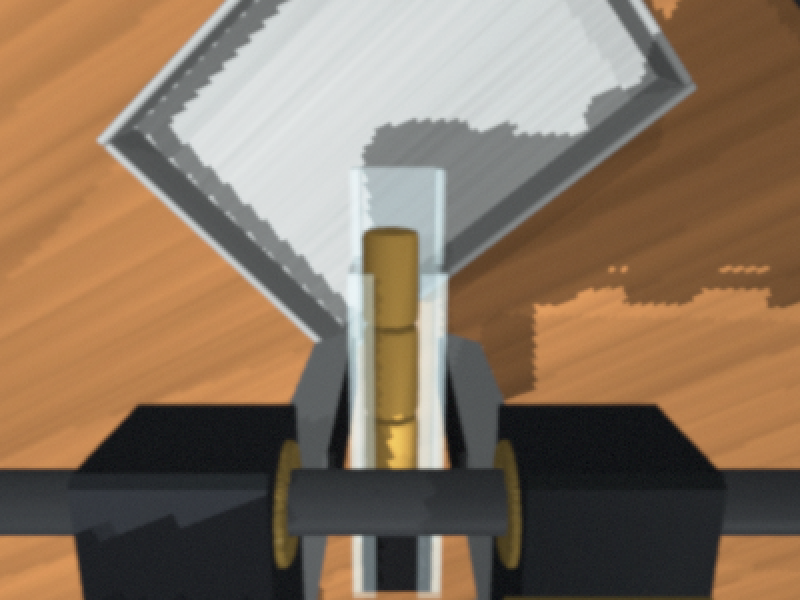

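Again about 6 px (front at row 228). Increase to 22.5°.

Emit:
step_arm(motion=[[[0,0,0.033],[-0.0065,-0.0123,0],10],[[0,0,0.058],[-0.0118,-0.022,0],10],[[0,0,0.068],[-0.0137,-0.0257,0],10],[[0,0,0.068],[-0.0137,-0.0257,0],10],[[0,0,0.068],[-0.0137,-0.0257,0],10],[[0,0,0.033],[-0.0065,-0.0123,0],10],[[0,0,0.006],[-0.0013,-0.0025,0],10],[[0,0,0],[0,0,0],10]])

```text
t: 18.6
ee_pos: [0.5367, -0.1731, 0.0565]
tcp_rot: [-180.0, 12.0, 151.9]
contact_force: [0.0, 0.5, -2.6]
opening: 0.0245
```

```bash
python3 look.py w10
```

```text
18.6 [ 0.5367 -0.1731  0.0565] [-179.99   12.04  151.9 ] [ 0.   0.5 -2.6]
tilt 12.04 lip [ 0.4843 -0.1452  0.0502]
```

View pics/w10.png

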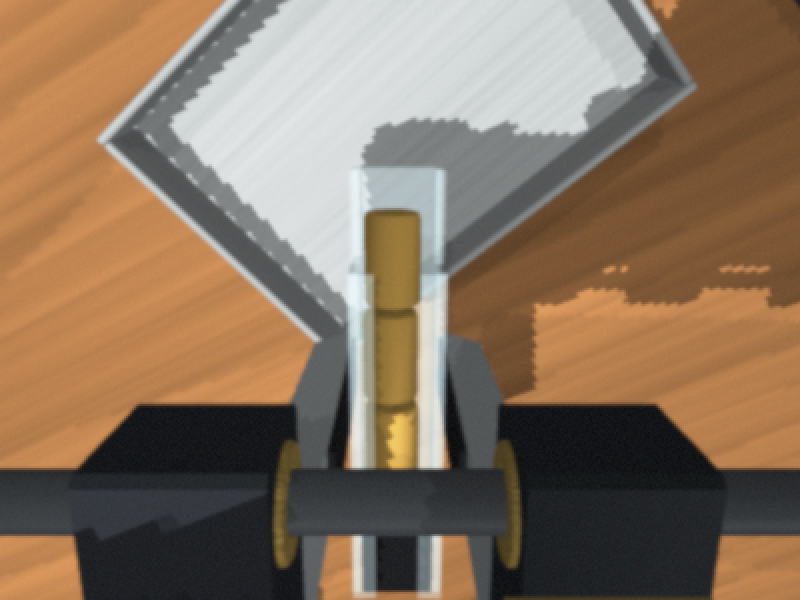

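It moved 17 px (about 4.6 mm), with the front at row 211, about 11 mm to the edge. Same peak, one row longer.

Emit:
step_arm(motion=[[[0,0,0.045],[-0.0092,-0.0172,0],10],[[0,0,0.068],[-0.0137,-0.0257,0],10],[[0,0,0.068],[-0.0137,-0.0257,0],10],[[0,0,0.068],[-0.0137,-0.0257,0],10],[[0,0,0.068],[-0.0137,-0.0257,0],10],[[0,0,0.033],[-0.0065,-0.0123,0],10],[[0,0,0.006],[-0.0013,-0.0025,0],10],[[0,0,0],[0,0,0],10]])

```text
t: 19.65
ee_pos: [0.5366, -0.1731, 0.0565]
tcp_rot: [-180.0, 12.0, 151.9]
contact_force: [-0.3, -0.1, -2.0]
opening: 0.0246
```

```bash
python3 look.py w11
```

```text
19.65 [ 0.5366 -0.1731  0.0565] [-179.99   12.03  151.9 ] [-0.3 -0.1 -2. ]
tilt 12.03 lip [ 0.4842 -0.1451  0.0502]
```

View pics/w11.png

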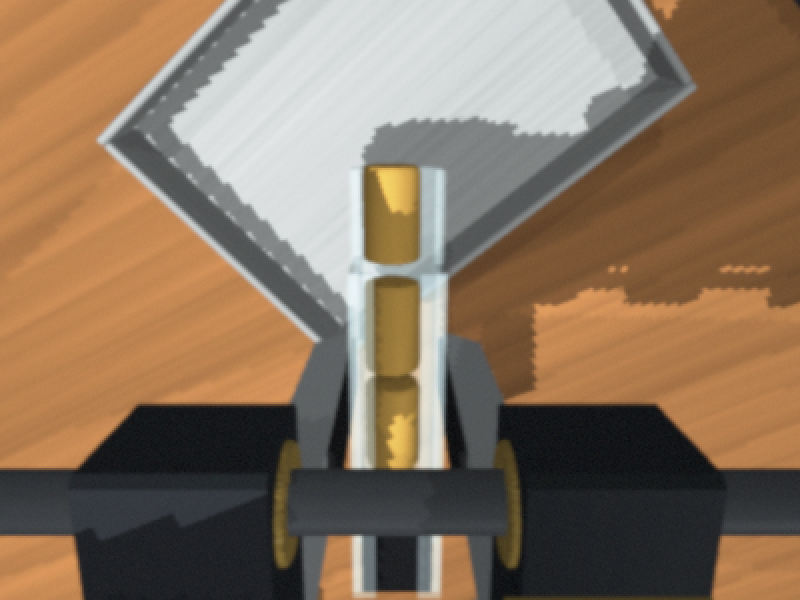

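Slug 1's front is just past the edge (row 165), with a 3 mm gap behind it. Slug 2's front is at row 277, about 28 mm inside. I repeat the same pulse.

Emit:
step_arm(motion=[[[0,0,0.045],[-0.0092,-0.0172,0],10],[[0,0,0.068],[-0.0137,-0.0257,0],10],[[0,0,0.068],[-0.0137,-0.0257,0],10],[[0,0,0.068],[-0.0137,-0.0257,0],10],[[0,0,0.068],[-0.0137,-0.0257,0],10],[[0,0,0.033],[-0.0065,-0.0123,0],10],[[0,0,0.006],[-0.0013,-0.0025,0],10],[[0,0,0],[0,0,0],10]])

```text
t: 20.7
ee_pos: [0.5366, -0.1731, 0.0565]
tcp_rot: [-180.0, 12.0, 151.9]
contact_force: [-0.1, -0.5, -1.7]
opening: 0.0246
```

```bash
python3 look.py w12
```

```text
20.7 [ 0.5366 -0.1731  0.0565] [-180.     12.03  151.9 ] [-0.1 -0.5 -1.7]
tilt 12.03 lip [ 0.4842 -0.1451  0.0502]
```

View pics/w12.png

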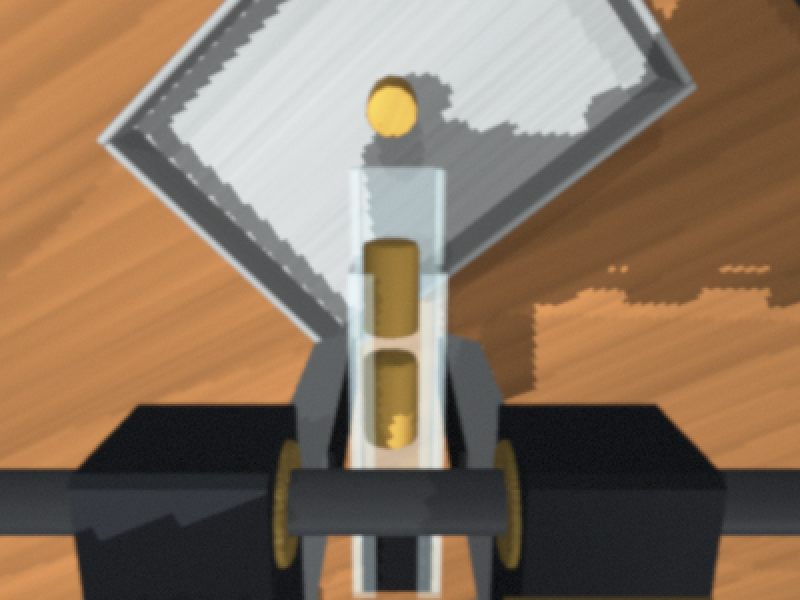

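Slug 1 stands in the tray at crop (392,105). Slugs 2 and 3 are still in the tube, with slug 2's front at row 240, about 20 mm inside. I level the tube, raise it and carry it back.

Emit:
step_arm(motion=[[[0,0,0.01],[0.002,0.004,0],10],[[0,0,0.03],[0.005,0.009,0],10],[[0,0,0.07],[0.008,0.015,0],10],[[0,0,0.12],[0.011,0.021,0],10],[[0,0,0.17],[0.014,0.026,0],10],[[0,0,0.21],[0.0157,0.0294,0],10],[[0,0,0.23],[0.0157,0.0294,0],10],[[0,0,0.23],[0.0157,0.0294,0],10]])

```text
t: 21.75
ee_pos: [0.5355, -0.1723, 0.0908]
tcp_rot: [-180.0, 0.0, 151.9]
contact_force: [-0.3, 0.5, -2.4]
opening: 0.025
```

Emit:
step_arm(motion=[[[0,0.03,0],[0,0,0],10],[[0,0.1,0],[0,0,0],10],[[0,0.2,0],[0,0,0],10],[[0,0.32,0],[0,0,0],10],[[0,0.46,0],[0,0,0],10],[[0,0.6,0],[0,0,0],10],[[0,0.74,0],[0,0,0],10],[[0,0.88,0],[0,0,0],10]])

```text
t: 22.75
ee_pos: [0.5355, -0.0388, 0.0907]
tcp_rot: [180.0, 0.0, 151.9]
contact_force: [0.2, 0.3, -1.6]
opening: 0.0249
```

Emit:
step_arm(motion=[[[0,0.14,0],[0,0,0],10],[[0,0.28,0],[0,0,0],10],[[0,0.42,0],[0,0,0],10],[[0,0.56,0],[0,0,0],10],[[0,0.68,0],[0,0,0],10],[[0,0.78,0],[0,0,0],10],[[0,0.85,0],[0,0,0],10],[[0,0.88,0],[0,0,0],10]])

```text
t: 23.75
ee_pos: [0.5356, 0.0921, 0.0907]
tcp_rot: [-180.0, 0.0, 151.9]
contact_force: [0.5, -0.5, -1.7]
opening: 0.025
```

```bash
python3 look.py w13
```

```text
23.75 [0.5356 0.0921 0.0907] [-179.99    0.    151.94] [ 0.5 -0.5 -1.7]
tilt 0.0 lip [0.4832 0.1201 0.0969]
```

View pics/w13.png

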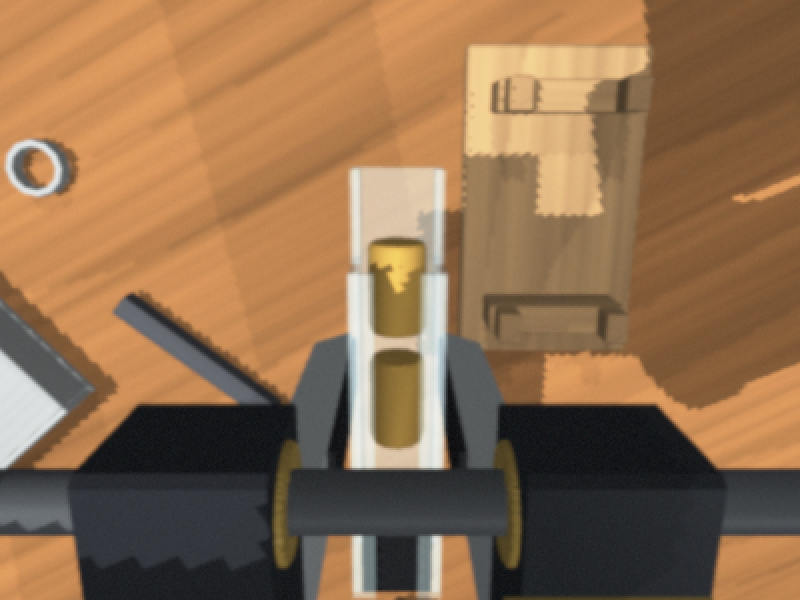

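Emit:
step_arm(motion=[[[0,0.04,0],[0,0,0],10],[[0,0.12,0],[0,0,0],10],[[0,0.22,0],[0,0,0],10],[[0,0.32,0],[0,0,0],10],[[0,0.41,0],[0,0,0],10],[[0,0.47,0],[0,0,0],10],[[0,0.497,0],[0,0,0],10],[[0,0.497,0],[0,0,0],10]])

```text
t: 24.8
ee_pos: [0.5355, 0.1663, 0.0907]
tcp_rot: [-180.0, 0.0, 151.9]
contact_force: [-0.1, 0.4, -1.4]
opening: 0.0248
```

Emit:
step_arm(motion=[[[0,0,-0.05],[0,0,0],10],[[0,0,-0.12],[0,0,0],10],[[0,0,-0.19],[0,0,0],10],[[0,0,-0.26],[0,0,0],10],[[0,0,-0.31],[0,0,0],10],[[0,0,-0.34],[0,0,0],10],[[0,0,-0.35],[0,0,0],10],[[0,0,-0.35],[0,0,0],10]])

```text
t: 25.8
ee_pos: [0.5358, 0.1662, 0.0384]
tcp_rot: [180.0, 0.0, 151.9]
contact_force: [-0.2, 0.1, -2.5]
opening: 0.0248
```

```bash
python3 look.py w14
```

```text
25.8 [0.5358 0.1662 0.0384] [1.7999e+02 2.0000e-02 1.5191e+02] [-0.2  0.1 -2.5]
tilt 0.02 lip [0.4833 0.1942 0.0446]
```

View pics/w14.png

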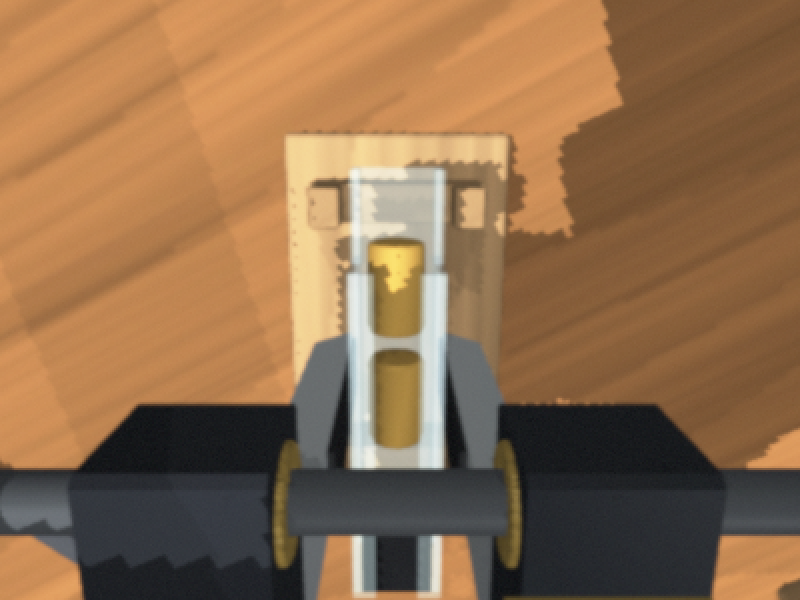

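The tube is centred between the cheeks (crop columns 341 and 455 against tube 350–445). I lower the last 11.5 mm until it touches.

Emit:
step_arm(motion=[[[0,0,-0.015],[0,0,0],10],[[0,0,-0.03],[0,0,0],10],[[0,0,-0.045],[0,0,0],10],[[0,0,-0.055],[0,0,0],10],[[0,0,-0.065],[0,0,0],10],[[0,0,-0.073],[0,0,0],10],[[0,0,-0.08],[0,0,0],10],[[0,0,-0.08],[0,0,0],10]])

```text
t: 26.85
ee_pos: [0.5357, 0.1662, 0.0263]
tcp_rot: [180.0, 0.0, 151.9]
contact_force: [-1.2, 0.3, -1.1]
opening: 0.0249
```

```bash
python3 look.py w15
```

```text
26.85 [0.5357 0.1662 0.0263] [1.8000e+02 1.0000e-02 1.5191e+02] [-1.2  0.3 -1.1]
tilt 0.01 lip [0.4832 0.1942 0.0325]
```

Emit:
step_arm(motion=[[[0,0,-0.003],[0,0,0],10],[[0,0,-0.003],[0,0,0],10],[[0,0,-0.003],[0,0,0],24],[[0,0,-0.003],[0,0,0],27],[[0,0,-0.003],[0,0,0],30],[[0,0,-0.003],[0,0,0],36],[[0,0,-0.003],[0,0,0],46],[[0,0,-0.003],[0,0,0],56]])

```text
t: 27.9
ee_pos: [0.5355, 0.1662, 0.0257]
tcp_rot: [-180.0, -0.0, 151.9]
contact_force: [-0.4, 0.8, 0.1]
opening: 0.0521
```

```bash
python3 look.py w16
```

```text
27.9 [0.5355 0.1662 0.0257] [-180.     -0.    151.91] [-0.4  0.8  0.1]
tilt -0.0 lip [0.4831 0.1941 0.0319]
```

View pics/w16.png

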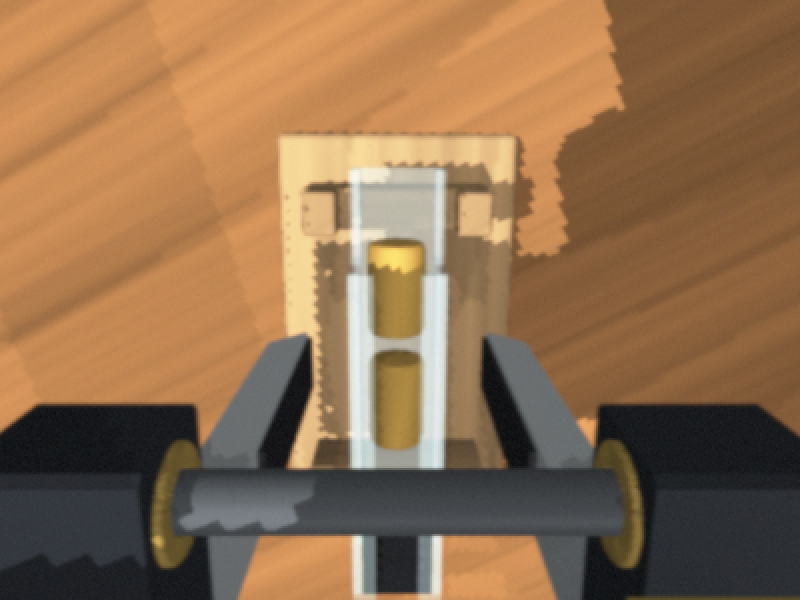

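Released; the tube is seated and centred, with both slugs inside. Retreating straight up.

Emit:
step_arm(motion=[[[0,0,0.03],[0,0,0],70],[[0,0,0.12],[0,0,0],80],[[0,0,0.25],[0,0,0],80],[[0,0,0.4],[0,0,0],80],[[0,0,0.55],[0,0,0],80],[[0,0,0.7],[0,0,0],80],[[0,0,0.85],[0,0,0],80],[[0,0,1.0],[0,0,0],80]])

```text
t: 28.95
ee_pos: [0.5359, 0.1662, 0.1783]
tcp_rot: [179.9, 0.1, 151.9]
contact_force: [-0.3, 1.0, -1.2]
opening: 0.0799
```

Emit:
step_arm(motion=[[[0,0,0.1],[0,0,0],80],[[0,0,0.2],[0,0,0],80],[[0,0,0.3],[0,0,0],80],[[0,0,0.4],[0,0,0],80],[[0,0,0.48],[0,0,0],80],[[0,0,0.5],[0,0,0],80],[[0,0,0.5],[0,0,0],80],[[0,0,0.5],[0,0,0],80]])

```text
t: 29.95
ee_pos: [0.5352, 0.1661, 0.25]
tcp_rot: [-180.0, -0.1, 151.9]
contact_force: [-0.5, 0.1, 0.3]
opening: 0.0799
```

Run:
```python
from h import *
o=get_obs();print(o['t'],o['ee_pos'])
w=capture('wrist');s=capture('side');c=capture('scene')
f=lambda a,k:cv2.resize(np.ascontiguousarray(a[:,:,::-1]),None,fx=k,fy=k,interpolation=cv2.INTER_CUBIC)
cv2.imwrite('pics/fw.png',f(w,1.2));cv2.imwrite('pics/fs.png',f(s[100:350,130:430],2));cv2.imwrite('pics/fc.png',f(c[90:390,170:470],2))
```

```text
29.95 [0.53518447 0.16610271 0.2499748 ]
```

View pics/fw.png

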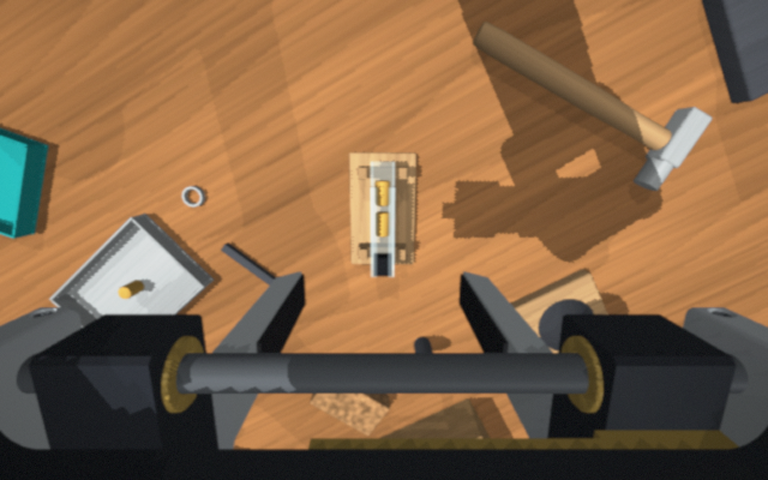

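View pics/fs.png

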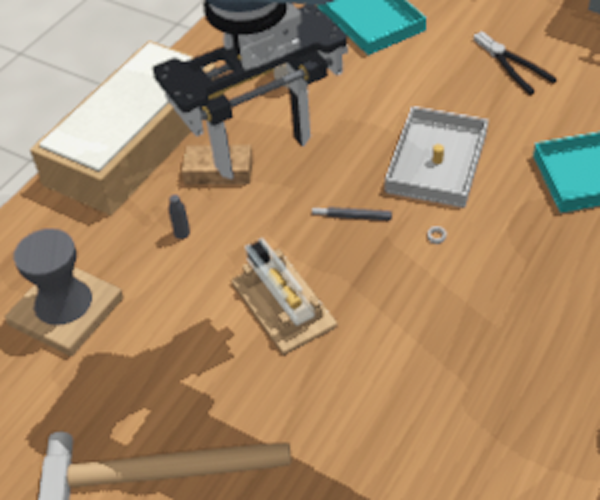

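View pics/fc.png

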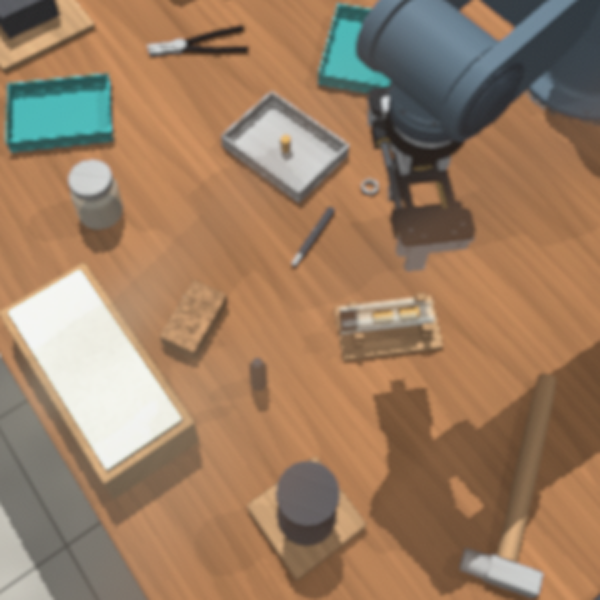

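All three views agree. One slug stands in the steel tray (scene crop 286,145). The tube lies level in the cradle with two slugs inside (scene crop 390,315), and the bystanders are where they were. Handing in.

```bash
python3 -c "
from station import *
print(hand_in())"
```

```text
the job is handed in; nothing more can be done
None
```

The job is done and handed in at about 30 s of the 72 s allowed; no verdict came back. I gripped the tube between the saddles and carried it to the steel tray. There I tipped it in short, growing pulses from 12° up to 22.5° until only the first slug dropped in. Then I levelled the tube, laid it back in the cradle, let go and backed off upward.

- **Slugs:** the final wrist, side and scene pictures show one slug standing on end in the steel tray and the other two still inside the tube.
- **Tube:** it is seated upright and centred between the cheeks, with the mouth towards the robot as before. At release the gripper was within 1 mm of where it first gripped the tube.
- **Other things:** the bystanders look unmoved in the pictures. I compared them by eye and did not re-measure their positions.
- **Forces:** every force reading I saw stayed under 5 N, though these were only taken at the end of each move.
- **Disagreements:**
  - The first two-camera estimate put the tube's yaw at about -17°, while the closer wrist view gave -28°. I used -28°, and the grasp confirmed it.
  - The detector rated the turquoise trays above the steel one, so I chose the steel tray by colour in an enlarged crop.

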